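Fish a dropped clamp head out from under the riser shelf

ROBOT

A 6-joint arm with a two-finger parallel gripper is mounted at the origin on the work surface. World frame = base frame: x ahead of the robot, y to its left, z up, the work surface at z = 0. Lengths are in mm, angles in rad, forces in N, time in s.
With the tool pointing down it reaches from about 350 to 775 mm from the base axis. Payload 7.3 kg.
Tool frame: the origin (TCP) lies on the centre line of the jaws, within the pads' length; the fingertips stand 17 mm ahead of it and the grasp point (between the pads) lies 2 mm behind it; z points along the fingers, y is the line along which they close (so a half turn about z gives the same grasp; the last joint's range is limited). The gripper opens to 92 mm and grips with 3 to 60 N. Pads are 19 mm wide; open, the fingers measure 130 mm over their backs; the gripper's body (75 mm by 190 mm) begins 47 mm behind the grasp point.
Start: joints at [-1.457, 0.342, 1.524, -0, 1.275, -0.146], TCP at [134.887, -507.394, 243.741] pointing down, gripper open.
Joint ranges: [-2.53, 2.53], [-0.77, 2.02], [0.04, 2.7], [-1, 4.14], [0.28, 2.66], [-3.11, 3.11]. Speed limits (rad/s): [2.57, 2.57, 3.14, 3.14, 3.14, 3.14].

INTERFACE

Orientations are given as [roll, pitch, yaw] about the fixed x, y, z axes, in that order (R = Rz(yaw) Ry(pitch) Rx(roll)).
In Python, from plant import bot gives the robot as it stands. The module is installed in compiled form; this text tells all that it offers.
- The arm moves only by the shell command python3 -m pendant 'ROWS'. ROWS is JSON, a list of rows, each a list of 3 entries, a list of its own where there are three numbers: the shift along the world's x, y, z as a fraction of full scale, then the turn, a rotation vector about the world's x, y, z as a fraction of full scale, then the opening, from -1 (shut) to 1 (fully open), so that 0 is half open. In form: [[[tx, ty, tz], [rx, ry, rz], claw], ...]. A call has exactly 10 rows; each row shifts and turns the commanded pose from where the row before left it; what a row does not reach is not made up. Full scale, the value 1, is 30 mm for a shift and 0.12 rad for a turn. A row lasts 1/12 s, in which the tool goes at most 41.7 mm and 7.16 degrees, less where a joint would pass 70% of its speed; a pose out of reach is approached as far as the arm can. A call with a number of a shift or a turn outside -1 to 1 is refused whole. A call with a gripper value outside its range is refused whole. The fingers move at their own pace and stop on an object; the grip force is fixed at half the most. Time passes only in rows, so rows that do not move let the fingers close, or fill a call up. It gives the time, the measured TCP pose, the force, the opening and the grip force at its end, in the units of the state.
- bot.get_obs(): the state, without advancing time (a new reading comes with each control period).
- bot.capture(name): name is "side" or "top"; returns the picture (420x560x3 uint8, blue, green, red); there is no depth.
- bot.camera_params(name): a dict with "fovy" (degrees; the focal length in pixels is half the picture's height over the tangent of half this angle, whatever the lens; pixels are square), "cx", "cy" (the principal point, pixels), "distortion" ([k1, k2, p1, p2, k3] as OpenCV has them; the pictures are not rectified), "camera_from_world" (4x4, takes a point from world to camera coordinates). Camera axes: x right, y down, z forward; pixel columns grow to the right and rows downward; lengths in mm; the calibration is good to about 2 mm. A picture is of the moment at which its call begins. camera_params takes no time and is no camera call.
- bot.close_job(): hands the job in; it is judged then, once.
The state is a dict: "time": time; "joint_positions": joint angles; "dq": joint speeds; "tau": joint torques, N m; "tool_pos": TCP position; "tcp_rot": TCP orientation; "contact_force": force on the tool from outside, world axes, zero at the start; "moment": the same for the moment, N m; "grip_width": finger opening in mm; "finger_force": force on a finger pad.
Only numpy, scipy, OpenCV 4.12 (cv2) and the standard library are available. Lean on these libraries where they do the work, as an engineer would, in place of code of your own. Each camera call takes 0.05 s, during which the arm holds its last target. There are 200 camera calls.

TASK

A red metal clamp head has slid under the low slotted shelf. The hooked reach tool sits with its handle sunk in a cradle, so lift it out by its steel shank, lay it flat on the bench and let go, then take it again by the blue handle, reach in through the shelf's open front, hook the clamp head and drag it right out onto the open bench. Then leave the tool lying flat on the bench clear of the shelf, and set the clamp head down flat in the blue tray (do not drop it) without ramming the shelf or disturbing the bottles and glassware.

Things in the scene. Friction and masses are not known exactly. Their poses are not given: they have to be found in the camera images.
- shelf: Low white slotted riser shelf, fixed. Origin: middle of its open front edge, at bench level. Its y axis points inwards (away from the open front), x runs along the front edge. Inside: 230 mm wide (x from -115 to 115), 170 mm deep (y from 0 to 170), 42 mm clear height; the roof slats (20 mm wide, 17.5 mm gaps) are 5 mm thick, top at 47 mm. Both ends (4 mm clear plastic) and the back (steel) are closed; only the front is open.
- clamp_mid (a point): The dropped clamp head: red-painted metal block 28 mm (its x) by 70 mm (its y) by 22 mm high, with two brass thumb screws standing on its top up to 32 mm, about 0.2 to 0.4 kg; it slides on the bench under a push of a few newtons. Point: the centre of the block, 11 mm above its underside; z up. It starts lying flat under the shelf, its length roughly along the shelf's depth (up to 0.5 rad askew), so deep that it can be hooked only with the tool held by its handle.
- clamp: The same clamp head; origin at the centre of its underside.
- cradle: Grey plastic tool cradle, fixed: 80 mm by 50 mm, 39 mm high, with a slot 22 mm wide and 29 mm deep, its floor 10 mm above the bench, open on top and at its +x end. The tool's handle sits in it, below the top of the cheeks, so it cannot be gripped there; the tool lifts straight up. A 10 mm high rest block (12 mm by 30 mm) at x = 125 mm carries the shank, joined to the cradle by a strip 10 mm wide and 4 mm high. Origin: under the middle of the slot, at bench level.
- rake: The hooked reach tool, 200 mm long, about 0.14 kg, flat underside. Origin: underside, middle of the handle; x points along the tool to the hook, z up. Blue handle 70 x 18 x 26 mm high (x -35 to 35). Steel shank 14 mm wide, 10 mm high (x 35 to 165). At the end a crossbar toe, x 157 to 165, 16 mm high, sticks out to the tool's +y side (y -7 to 37), making an L-shaped hook. It starts with the handle in the cradle, underside 10 mm above the bench.
- rake_handle (a point): Centre of the tool's blue handle, 13 mm above the underside; axes as the tool.
- rake_neck (a point): Point in the middle of the shank to lift the tool by, near its balance point: 75 mm ahead of the handle's centre, 5 mm above the underside; axes as the tool.
- rake_toe (a point): Middle of the toe's inner face (the face that pulls): 157 mm ahead of the handle's centre, 22 mm to the tool's +y side, 8 mm above the underside.
- tray: Blue open tray, fixed, 130 x 130 mm, walls 4 mm thick and 25 mm high, floor 4 mm above the bench. Origin: under its centre, at bench level.
- brown_jar: Brown jar with red cap standing on the shelf, 52 mm wide, 85 mm tall, loose: leave alone.
- white_bottle: White bottle with red cap standing on the shelf, 44 mm wide, 95 mm tall, loose: leave alone.
- beaker: Glass beaker, 64 mm wide, 80 mm tall, loose on the far side of the bench: leave alone.
- flask: Green glass conical flask, 84 mm wide, 114 mm tall, loose on the far side: leave alone.
- reagent: White plastic bottle with red cap, 46 mm wide, 105 mm tall, loose on the far side: leave alone.
Things that resemble listed ones, but are neither listed nor needed, are in the scene too. There is more than one size of the rake; the one meant has the size given above.

How it is judged (in metres and radians):
On the way, in this order (a step that is already met when the one before it is completed fails the run):
1. the tool is out of the cradle, lies flat on the bench and has been let go (horizontal distance between rake_handle and cradle above 0.06 m and height (world z) of rake_handle below 0.018 m and angle between rake's own z axis and vertical below 0.1 rad and contact force between the fingers and rake below 0.1 N), for 0.1 s.
2. the clamp head has been dragged out from under the shelf with the tool held by its handle, not with the fingers (y of clamp_mid in the frame of shelf below -0.04 m and height (world z) of clamp_mid below 0.025 m and contact force between the fingers and rake above 1 N and distance between the grasp point and rake_handle below 0.05 m and contact force between the fingers and clamp below 0.1 N), for 0.05 s.
At the end, for the whole second after the job is handed in: The clamp head lies flat and at rest on the tray's floor, its centre within 50 mm of the tray's centre along both tray axes; the tool lies flat and still on the bench, its toe out from under the shelf; no bottle, beaker or flask moved over 15 mm (x of clamp_mid in the frame of tray between -0.05 and 0.05 m and y of clamp_mid in the frame of tray between -0.05 and 0.05 m and height (world z) of clamp_mid below 0.022 m and angle between clamp's own z axis and vertical below 0.15 rad and linear speed of each of clamp, rake below 0.02 m/s and height (world z) of rake_handle below 0.018 m and angle between rake's own z axis and vertical below 0.1 rad and (y of rake_toe in the frame of shelf below -0.008 m or x of rake_toe in the frame of shelf above 0.15 m or x of rake_toe in the frame of shelf below -0.15 m)); the robot touches nothing.
It fails at once if a bottle, jar, beaker or flask is shifted by more than 15 mm (distance of any of brown_jar, white_bottle, beaker, flask, reagent from where it was at the start of the episode above 0.015 m).
It fails at once if the clamp head is dropped: it falls free more than about 20 mm above the tray floor (height (world z) of clamp_mid above 0.037 m and contact force between clamp and anything else below 0.01 N).
It fails at once if the shelf is rammed: the tool or the fingers press on it with over 20 N (contact force between any of rake, the fingers and shelf above 20 N).
It also fails if it takes over 64 s, if anything falls off the work surface, if the arm or the gripper's body presses on something with over 40 N, if the wrist force passes 120 N, or if a joint passes its speed limit or range.

## Working session

There is one attempt and no reset: what is moved stays moved. The work goes in short steps, Python scripts to look and compute and a shell command to move; the robot and the scene stay as the last step left them, time stands still between calls to the robot, and variables do not carry over. Pictures are saved under pics/ and viewed, at most 10 in all, crops included, and the job is handed in when it is done.

```bash
mkdir -p pics; ls; python3 - <<'E'
from plant import bot
import cv2
for n in("side","top"):
    im=bot.capture(n); cv2.imwrite(f"pics/{n}0.png",im); p=bot.camera_params(n); print(n,p)
print(bot.get_obs())
E
```

```text
pics
side {'fovy': 43.931473619109006, 'cx': 279.676045782964, 'cy': 220.97357129693393, 'distortion': array([-0.15079676,  0.        ,  0.        ,  0.        ,  0.        ]), 'camera_from_world': array([[-7.37246729e-01, -6.75501868e-01,  1.28252296e-02,
         3.98914013e+02],
       [-4.51836443e-01,  4.78846122e-01, -7.52695304e-01,
         3.31146789e+02],
       [ 5.02305772e-01, -5.60717057e-01, -6.58244098e-01,
         7.59507757e+02],
       [ 0.00000000e+00,  0.00000000e+00,  0.00000000e+00,
         1.00000000e+00]])}
top {'fovy': 57.6717702475728, 'cx': 282.99821949978224, 'cy': 209.68849195845874, 'distortion': array([-0.04072286,  0.        ,  0.        ,  0.        ,  0.        ]), 'camera_from_world': array([[ 7.41072849e-02, -9.97238772e-01, -4.78973194e-03,
        -1.03877201e+02],
       [-9.75392929e-01, -7.14821346e-02, -2.08563989e-01,
         5.81874252e+02],
       [ 2.07645717e-01,  2.01279817e-02, -9.77996994e-01,
         8.91197174e+02],
       [ 0.00000000e+00,  0.00000000e+00,  0.00000000e+00,
         1.00000000e+00]])}
{'time': 0.1, 'joint_positions': array([-1.45698762e+00,  3.42626637e-01,  1.52491879e+00, -1.16394469e-05,
        1.27538360e+00, -1.46007563e-01]), 'dq': array([-0.0015146 , -0.00093737, -0.0036326 ,  0.00090366,  0.00197035,
       -0.0033863 ]), 'tau': array([ 9.60224606e-04, -4.32003200e+01, -2.44694102e+01,  7.17705977e-02,
        5.26014436e-02, -4.18698096e-05]), 'tool_pos': array([ 134.85000415, -507.03916509,  243.12908845]), 'tcp_rot': array([-3.14026888e+00, -1.83416246e-04,  2.59819546e-01]), 'contact_force': array([ 0.52866057, -0.20481705,  0.54285268]), 'moment': array([-0.01455585, -0.01919489,  0.02129649]), 'finger_force': 0.0, 'grip_width': 91.81937618389476}
```

View pics/top0.png

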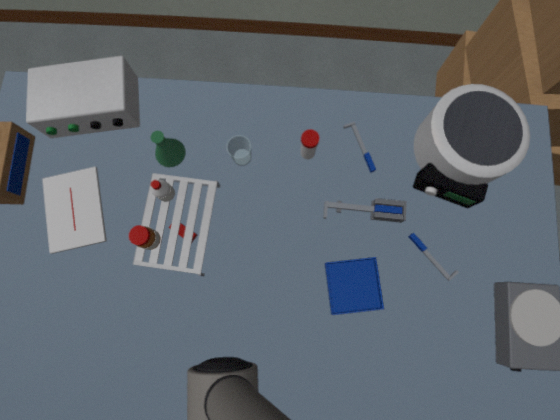

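View pics/side0.png

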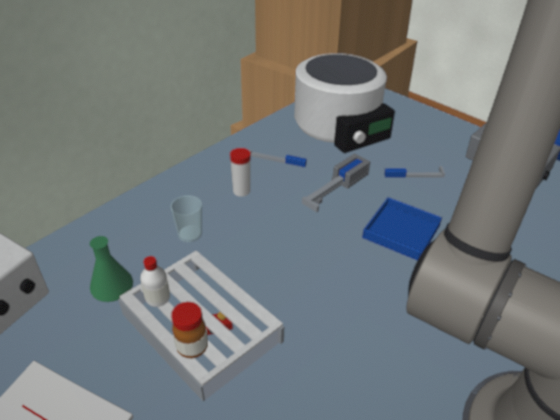

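The top view shows the shelf at (135–217, 175–272), with the red clamp under it at (183,232), and the tray at (354,286). Possible rakes are the one in the cradle at (387,209) with its toe at (326,211), and loose ones at (360,147) and (430,255). The cradled one is longest and fits the description. The beaker is at (239,150), the flask at (169,150) and the reagent bottle at (310,143).

```bash
cat > h.py <<'E'
import numpy as np, cv2
from plant import bot
def ray(n,uv,z):
    p=bot.camera_params(n); f=210/np.tan(np.radians(p['fovy']/2))
    K=np.array([[f,0,p['cx']],[0,f,p['cy']],[0,0,1]])
    q=cv2.undistortPoints(np.array(uv,float).reshape(-1,1,2),K,p['distortion']).reshape(-1,2)
    T=p['camera_from_world'];R=T[:3,:3];c=-R.T@T[:3,3]
    d=np.c_[q,np.ones(len(q))]@R
    return c+d*((z-c[2])/d[:,2])[:,None]
def proj(n,X):
    p=bot.camera_params(n); f=210/np.tan(np.radians(p['fovy']/2))
    K=np.array([[f,0,p['cx']],[0,f,p['cy']],[0,0,1]]);T=p['camera_from_world']
    return cv2.projectPoints(np.array(X,float).reshape(-1,1,3),cv2.Rodrigues(T[:3,:3])[0],T[:3,3],K,p['distortion'])[0].reshape(-1,2)
def mask(n,hlo,hhi,box,im=None):
    im=bot.capture(n) if im is None else im
    h=cv2.cvtColor(im,cv2.COLOR_BGR2HSV); m=cv2.inRange(h,np.array(hlo),np.array(hhi))
    k=np.zeros_like(m);x0,y0,x1,y1=box;k[y0:y1,x0:x1]=m[y0:y1,x0:x1];return k
E
python3 - <<'E'
import cv2,numpy as np
t=cv2.imread('pics/top0.png');s=cv2.imread('pics/side0.png')
def c(im,x0,y0,w,h,W=400,H=300): return cv2.resize(im[y0:y0+h,x0:x0+w],(W,H),interpolation=cv2.INTER_CUBIC)
a=np.hstack([c(t,315,180,100,75),c(s,290,140,100,75)])
b=np.hstack([c(t,110,165,160,120),c(s,110,240,200,150)])
cv2.imwrite('pics/m0.png',np.vstack([a,b]))
E
```

```text
(no output)
```

View pics/m0.png

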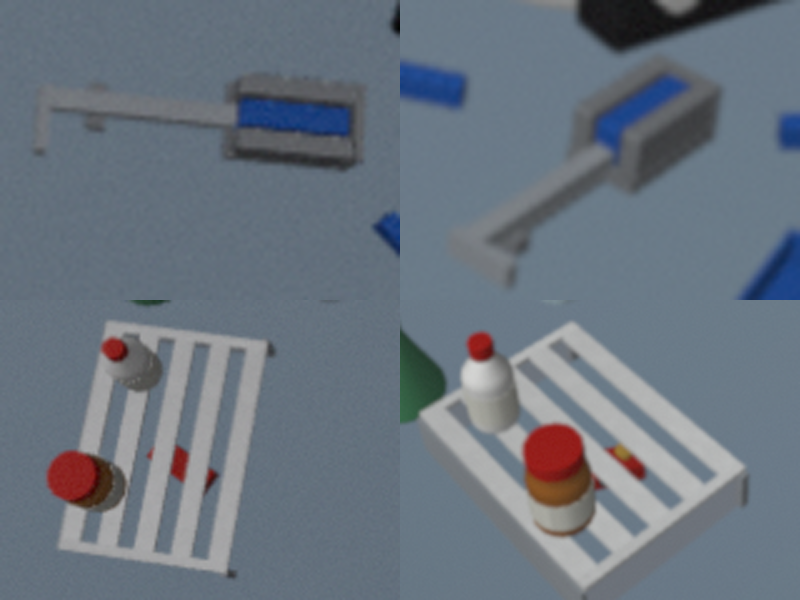

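The open front is on the right, towards the cradle (-y). The two dark front posts sit there, and the walls show at the other sides. The cradled rake is the long one, with the toe at top-view (325,203–218) pointing towards the robot.

```bash
python3 - <<'E'
from h import *
t=cv2.imread('pics/top0.png');s=cv2.imread('pics/side0.png')
np.set_printoptions(precision=1,suppress=True)
# shelf white
m=mask('top',(0,0,165),(180,60,255),(125,165,230,285),t)
ys,xs=np.nonzero(m)
R=[];
for r in range(186,270):
    c=np.nonzero(m[r])[0]
    if len(c): R.append((c.max()+.5,r))
R=np.array(R); W=ray('top',R,47)
for _ in range(5):
    k=np.polyfit(W[:,0],W[:,1],1); e=W[:,1]-np.polyval(k,W[:,0]); W=W[abs(e)<max(2,1.5*e.std())]
print('front: y=%.4f x+%.1f n=%d'%(k[0],k[1],len(W)))
hull=cv2.convexHull(np.c_[xs,ys].astype(np.int32)); print('hull rays',ray('top',cv2.approxPolyDP(hull,4,True).reshape(-1,2),47)[:,:2].tolist())
print('front hand corners',ray('top',[(218,181.8),(201.2,274.2),(152.8,173.8),(134,264.6)],47)[:,:2])
# blues
m=mask('top',(105,120,60),(130,255,255),(300,120,460,330),t)
n,l,st,ce=cv2.connectedComponentsWithStats(m)
for i in range(1,n):
    if st[i,4]>30:
        z={0:36}.get(0) if abs(ce[i][0]-388)<10 else (26 if st[i,4]<500 else 25)
        q=np.argwhere(l==i)[:,::-1].astype(np.float32); w=ray('top',q,z)[:,:2].astype(np.float32)
        print('blue',st[i],ce[i],cv2.minAreaRect(w))
print('shank',ray('top',[(325,202.5),(325,218)],26)[:,:2], ray('top',[(373,207.5),(338,205.5)],20)[:,:2])
m=mask('top',(0,120,80),(8,255,255),(165,205,205,250),t)|mask('top',(172,120,80),(180,255,255),(165,205,205,250),t)
for r in np.unique(np.nonzero(m)[0]):
    print(r,''.join('#' if v else '.' for v in m[r,165:205]))
m=mask('side',(0,120,80),(25,255,255),(205,300,245,345),s)
for r in np.unique(np.nonzero(m)[0]): print(r,''.join('#' if v else '.' for v in m[r,205:245]))
E
```

```text
front: y=1.0041 x+-330.6 n=32
hull rays [[649.8568305405458, 135.45373841449134], [419.5956871034741, 133.91984971869766], [436.47579039170455, 297.06687142679436], [612.3696645432982, 284.8714692682641], [657.2320707309218, 259.8052178638954]]
front hand corners [[652.1 112.3]
 [414.7 127.9]
 [661.5 284.8]
 [425.  297.9]]
blue [364 152  12  20 118] [369.4 161.9] ((742.7423706054688, -279.8251037597656), (52.97890853881836, 16.805652618408203), 23.530553817749023)
blue [375 204  28  10 198] [388.  208.8] ((615.3353271484375, -330.17694091796875), (69.82230377197266, 19.102157592773438), 88.03705596923828)
blue [409 233  18  18 135] [417.5 241.9] ((536.4094848632812, -408.8627014160156), (50.99407958984375, 16.943893432617188), 47.082950592041016)
blue [ 325  257   59   58 2773] [353.7 285.7] ((416.4054870605469, -250.15786743164062), (129.57080078125, 131.33309936523438), 10.391117095947266)
shank [[ 622.4 -167.6]
 [ 581.5 -169.7]] [[ 619.7 -294. ]
 [ 618.3 -202.5]]
224 ................#.......................
225 ...............####.....................
226 ...............#####.....
[... 710 characters left out ...]
#####....................
318 ............##########..................
319 ..............#########.................
320 ...............#########................
321 ................#########...............
322 .................#########..............
323 ..................########..............
324 ...................#######..............
325 ....................######..............
326 .....................#####..............
327 .......................###..............
328 ........................##..............
330 ...#....................................
331 ...#....................................
332 ...#....................................
333 ...#....................................
```

```bash
python3 -m pendant '[[[0.8,0.42,-0.1],[0,0,0.55],1],[[0.8,0.42,-0.1],[0,0,0.55],1],[[0.8,0.42,-0.1],[0,0,0.55],1],[[0.8,0.42,-0.1],[0,0,0.55],1],[[0.8,0.42,-0.1],[0,0,0.55],1],[[0.8,0.42,-0.1],[0,0,0.55],1],[[0.8,0.42,-0.1],[0,0,0.55],1],[[0.8,0.42,-0.1],[0,0,0.55],1],[[0.8,0.42,-0.1],[0,0,0.55],1],[[0.8,0.42,-0.1],[0,0,0.55],1]]'
python3 - <<'E'
from h import *
np.set_printoptions(precision=1,suppress=True)
t=cv2.imread('pics/top0.png').astype(int)
# shank centre line: gray brighter than bench; profile columns
g=cv2.imread('pics/top0.png').astype(int)
for c in (345,355,365):
    print(c,[tuple(g[r,c]) for r in range(202,213)])
d=t[:,:,2]-(t[:,:,1]+t[:,:,0])//2
print(d[218:244,162:206])
print(ray('top',[(182,224),(182,237),(168,228),(196,236)],22)[:,:2])
h=cv2.resize(cv2.imread('pics/top0.png')[212:247,160:208],(528,385),interpolation=cv2.INTER_CUBIC);cv2.imwrite('pics/c0.png',h)
E
```

```text
time: 0.93
tool_pos: [375.9, -380.4, 213.3]
tcp_rot: [-3.141, -0.0, 0.923]
contact_force: [0.0, -0.2, 0.6]
grip_width: 91.6
finger_force: 0.0
345 [(np.int64(124), np.int64(110), np.int64(99)), (np.int64(124), np.int64(117), np.int64(109)), (np.int64(125), np.int64(119), np.int64(114)), (np.int64(122), np.int64(117), np.int64(112)), (np.int64(124), np.int64(120), np.int64(115)), (np.int64(121), np.int64(116), np.int64(111)), (np.int64(100), np.int64(96), np.int64(94)), (np.int64(98), np.int64(89), np.int64(82)), (np.int64(118), np.int64(106), np.int64(93)), (np.int64(126), np.int64(112), np.int64(100)), (np.int64(122), np.int64(111), np.int64(96))]
355 [(np.int64(126), np.int64(113), np.int64(100)), (np.int64(123), np.int64(112), np.int64(98)), (np.int64(123), np.int64(115), np.int64(107)), (np.int64(122), np.int64(116), np.int64(113)), (np.int64(125), np.int64(120), np.int64(116)), (np.int64(123), np.int64(119), np.int64(115)), (np.int64(121), np.int64(115), np.int64(111)), (np.int64(106), np.int64(102), np.int64(97)), (np.int64(99), np.int64(91), np.int64(84)), (np.int64(119), np.int64(108), np.int64(96)), (np.int64(125), np.int64(112), np.int64(100))]
365 [(np.int64(123), np.int64(111), np.int64(98)), (np.int64(123), np.int64(109), np.int64(97)), (np.int64(124), np.int64(111), np.int64(99)), (np.int64(124), np.int64(116), np.int64(108)), (np.int64(122), np.int64(116), np.int64(112)), (np.int64(122), np.int64(118), np.int64(114)), (np.int64(122), np.int64(115), np.int64(113)), (np.int64(121), np.int64(116), np.int64(112)), (np.int64(107), np.int64(104), np.int64(100)), (np.int64(93), np.int64(85), np.int64(81)), (np.int64(116), np.int64(105), np.int64(93))]
[[ -1  -1  -1 ...  -1  -1  -1]
 [  0   0   0 ...  -4   1   0]
 [ -2   0   0 ...  -2   0  -1]
 ...
 [-17 -17 -18 ...  -1   0  -1]
 [-17 -18 -19 ...  -1  -1   0]
 [-17 -16 -18 ...  -1  -2  -3]]
[[539.3 198.3]
 [505.6 193.9]
 [526.1 233.4]
 [510.9 158.1]]
```

View pics/c0.png

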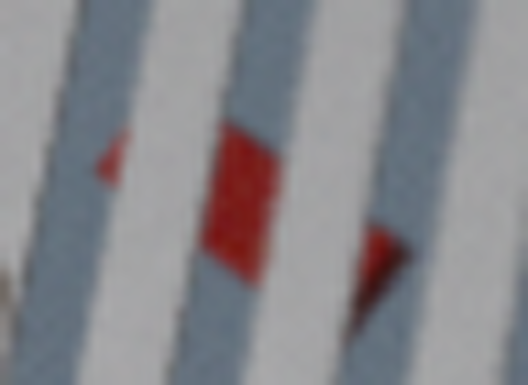

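The crop shows the clamp's top in three slots. Its deep left corner is at crop (97,172), px (168.8,227.6), and its front right corner is at crop (405,243), px (196.8,234.1). That puts it about 0.5 rad askew from the shelf, with the deep end towards +x.

```bash
python3 -m pendant '[[[0.8,0.42,-0.35],[0,0,0.55],1],[[0.8,0.42,-0.35],[0,0,0.55],1],[[0.8,0.42,-0.35],[0,0,0.55],1],[[0.8,0.42,-0.35],[0,0,0.55],1],[[0.8,0.42,-0.35],[0,0,0.55],1],[[0.8,0.42,-0.35],[0,0,0.55],1],[[0.8,0.42,-0.35],[0,0,0.55],1],[[0.8,0.42,-0.35],[0,0,0.55],1],[[0.8,0.42,-0.35],[0,0,0.55],1],[[0.8,0.42,-0.35],[0,0,0.55],1]]'
python3 - <<'E'
from h import *
np.set_printoptions(precision=1,suppress=True)
print('shank',ray('top',[(345,205.2),(355,206.1),(365,207.2)],20)[:,:2])
print('clamp D1,F1',ray('top',[(168.4,227.2),(196.4,233.7)],22)[:,:2])
print('upper edge',ray('top',np.array([(225,122),(282,158)])/11+[159.5,211.5],22)[:,:2],'lower',ray('top',np.array([(203,245),(258,286)])/11+[159.5,211.5],22)[:,:2])
print('beaker base/rim, reagent cap, flask',ray('top',[(242,157)],0)[0,:2],ray('top',[(239,148)],80)[0,:2],ray('top',[(310,139)],105)[0,:2],ray('top',[(170,153)],0)[0,:2],ray('top',[(157,138)],114)[0,:2])
E
```

```text
time: 1.77
tool_pos: [615.7, -254.4, 107.6]
tcp_rot: [-3.141, -0.001, 1.583]
contact_force: [0.6, -1.1, -0.1]
grip_width: 91.6
finger_force: 0.0
shank [[ 620.5 -220.7]
 [ 620.  -246.9]
 [ 619.  -273.1]]
clamp D1,F1 [[528.3 232.6]
 [516.9 157.8]]
upper edge [[542.6 204.1]
 [535.  189.5]] lower [[513.1 205.5]
 [504.5 191.3]]
beaker base/rim, reagent cap, flask [740.2  63.7] [735.5  62.1] [ 762.3 -115.2] [737.9 263.9] [734.7 262.3]
```

```bash
python3 -m pendant '[[[0.13,0,-0.6],[0,0,-0.33],1],[[0,0,-0.8],[0,0,0],1],[[0,0,-0.8],[0,0,0],1],[[0,0,-0.4],[0,0,0],1],[[0,0,-0.22],[0,0,0],1],[[0,0,0],[0,0,0],1],[[0,0,0],[0,0,0],-1],[[0,0,0],[0,0,0],-1],[[0,0,0],[0,0,0],-1],[[0,0,0],[0,0,0],-1]]'
```

```text
time: 2.6
tool_pos: [619.3, -255.8, 25.5]
tcp_rot: [3.14, 0.001, 1.54]
contact_force: [-0.6, -0.3, -0.1]
grip_width: 70.0
finger_force: 0.0
```

```bash
python3 -m pendant '[[[0,0,0],[0,0,0],-1],[[0,0,0],[0,0,0],-1],[[0,0,0],[0,0,0],-1],[[0,0,0],[0,0,0],-1],[[0,0,0],[0,0,0],-1],[[0,0,0],[0,0,0],-1],[[0,0,0],[0,0,0],-1],[[0,0,0],[0,0,0],-1],[[0,0,0.3],[0,0,0],-1],[[0,0,0.7],[0,0,0],-1]]'
```

```text
time: 3.43
tool_pos: [616.9, -254.3, 51.6]
tcp_rot: [-3.136, -0.003, 1.54]
contact_force: [-0.4, 0.1, -2.3]
grip_width: 13.9
finger_force: 30.0
```

```bash
python3 -m pendant '[[[0,0,0.8],[0,0,0],-1],[[0,0,0.8],[0,0,0],-1],[[-0.17,0.87,0],[0,0,0],-1],[[-0.17,0.87,0],[0,0,0],-1],[[-0.17,0.87,0],[0,0,0],-1],[[-0.17,0.87,0],[0,0,0],-1],[[-0.17,0.87,0],[0,0,0],-1],[[-0.17,0.87,0],[0,0,0],-1],[[-0.17,0.87,0],[0,0,0],-1],[[-0.17,0.87,0],[0,0,0],-1]]'
python3 - <<'E'
from h import *
cv2.imwrite('pics/side1.png',bot.capture('side'))
E
```

```text
time: 4.27
tool_pos: [577.6, -45.4, 102.8]
tcp_rot: [3.141, 0.0, 1.54]
contact_force: [0.4, -0.2, -1.3]
grip_width: 13.8
finger_force: 30.0
```

View pics/side1.png

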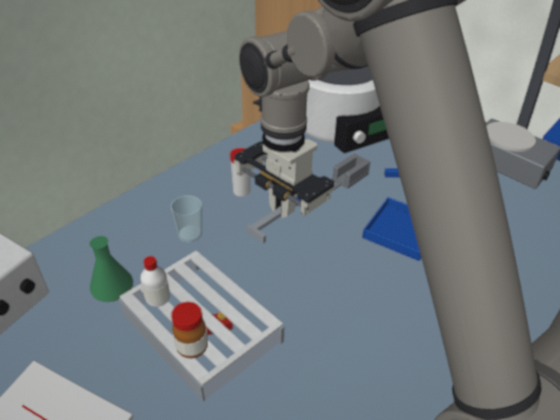

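The tool hangs level in the gripper (toe at (258,232), handle hidden behind the fingers). I'm lowering it now.

```bash
python3 -m pendant '[[[0,0,-0.8],[0,0,0],-1],[[0,0,-0.8],[0,0,0],-1],[[0,0,-0.7],[0,0,0],-1],[[0,0,-0.3],[0,0,0],-1],[[0,0,-0.15],[0,0,0],-1],[[0,0,-0.05],[0,0,0],-1],[[0,0,0],[0,0,0],-1],[[0,0,0],[0,0,0],-0.6],[[0,0,0],[0,0,0],-0.4],[[0,0,0],[0,0,0],-0.4]]'
```

```text
time: 5.15
tool_pos: [578.7, -46.8, 19.3]
tcp_rot: [3.139, 0.0, 1.54]
contact_force: [-0.2, 0.5, -0.6]
grip_width: 25.6
finger_force: 0.0
```

```bash
python3 -m pendant '[[[0,0,0],[0,0,0],0.2],[[0,0,0],[0,0,0],0.2],[[0,0,0.5],[0,0,0],0.5],[[0,0,0.8],[0,0,0],0.5],[[0,0,0.8],[0,0,0],0.5],[[0,-0.5,0],[0,0,0],0.5],[[0,-0.5,0],[0,0,0],0.5],[[0,-0.5,0],[0,0,0],0.5],[[0,-0.5,0],[0,0,0],0.5],[[0,-0.5,0],[0,0,0],0.5]]'
python3 - <<'E'
from h import *
np.set_printoptions(precision=1,suppress=True)
t=bot.capture('top');cv2.imwrite('pics/top2.png',t);s=bot.capture('side');cv2.imwrite('pics/side2.png',s)
m=np.vstack([np.hstack([cv2.resize(t[120:280,190:390],(400,320)),cv2.resize(s[130:290,190:390],(400,320))])]);cv2.imwrite('pics/m2.png',m)
k=mask('top',(105,120,60),(130,255,255),(200,150,330,320),t)
q=np.argwhere(k>0)[:,::-1].astype(np.float32);print(len(q))
if len(q)>20: print(cv2.minAreaRect(ray('top',q,26)[:,:2].astype(np.float32)),q.min(0),q.max(0))
E
```

```text
time: 5.98
tool_pos: [577.8, -122.8, 80.9]
tcp_rot: [-3.141, -0.0, 1.54]
contact_force: [-0.3, 0.3, 0.5]
grip_width: 68.8
finger_force: 0.0
92
((425.01788330078125, -184.08880615234375), (88.6860580444336, 7.54512882232666), 2.9130022525787354) [326. 262.] [329. 298.]
```

View pics/m2.png

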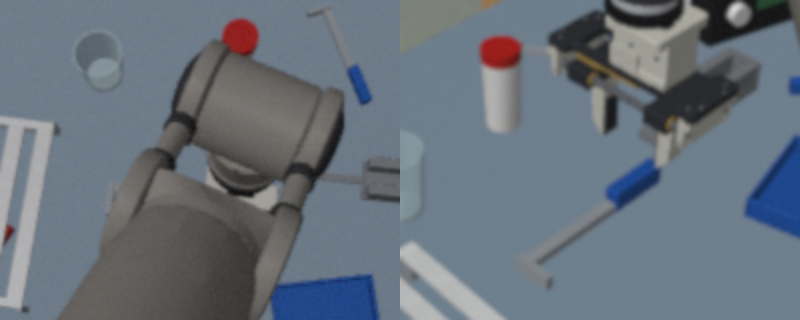

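The side view shows the tool flat on the bench: toe at crop (535,275), side px (257,267), and handle around (310,222). Next I compare the side-view blue mask with the expected pose.

```bash
python3 - <<'E'
from h import *
np.set_printoptions(precision=1,suppress=True)
s=cv2.imread('pics/side2.png')
k=mask('side',(105,120,60),(130,255,255),(270,190,335,250),s)
q=np.argwhere(k>0)[:,::-1].astype(np.float32);print(len(q),q.min(0),q.max(0))
u=np.array([-.031,0]) 
a=1.543;ex=np.array([np.cos(a),np.sin(a),0]);ey=np.array([-ex[1],ex[0],0]);o=np.array([575.8,-121.5,0])
P=[o+x*ex+y*ey+[0,0,z] for x,y,z in [(35,9,26),(35,-9,26),(-35,9,26),(-35,-9,26),(35,9,0),(165,37,16),(165,37,0),(165,-7,16)]]
print(proj('side',P))
print('blue front top corners?',ray('side',[(293.5,224.5)],26))
hull=cv2.convexHull(q.astype(np.int32));print(cv2.approxPolyDP(hull,2,True).reshape(-1,2).tolist())
print('toe bottom tip (267.5,272)->',ray('side',[(190+549/2-400/2,130+287/2),(190+520/2-200,130+268/2)],0)[:,:2])
E
```

```text
329 [293. 210.] [319. 234.]
[[298.5 227.6]
 [292.1 223.5]
 [320.6 212.2]
 [314.3 208.3]
 [298.1 236.8]
 [263.2 270.4]
 [263.3 276.1]
 [247.5 258.9]]
blue front top corners? [[581.7 -86.4  26. ]]
[[319, 215], [316, 222], [299, 234], [293, 227], [295, 222], [313, 210]]
toe bottom tip (267.5,272)-> [[546.5  37.9]
 [585.2  39. ]]
```

```bash
python3 -m pendant '[[[-0.05,-0.2,-0.6],[0,0,0],0.5],[[0,0,-0.7],[0,0,0],0.5],[[0,0,-0.4],[0,0,0],0.5],[[0,0,-0.2],[0,0,0],0.5],[[0,0,-0.13],[0,0,0],0.5],[[0,0,0],[0,0,0],-1],[[0,0,0],[0,0,0],-1],[[0,0,0],[0,0,0],-1],[[0,0,0],[0,0,0],-1],[[0,0,0],[0,0,0],-1]]'
```

```text
time: 6.92
tool_pos: [576.9, -127.7, 20.9]
tcp_rot: [3.14, 0.0, 1.54]
contact_force: [0.2, -0.1, 0.4]
grip_width: 39.6
finger_force: 0.0
```

```bash
python3 -m pendant '[[[0,0,0],[0,0,0],-1],[[0,0,0],[0,0,0],-1],[[0,0,0],[0,0,0],-1],[[0,0,0],[0,0,0],-1],[[0,0,0],[0,0,0],-1],[[0,0,0.3],[0,0,0],-1],[[0,0.5,0],[0,0,0],-1],[[0,0.5,0],[0,0,0],-1],[[0,0,0],[0,0,0],-1],[[0,0,0],[0,0,0],-1]]'
```

```text
time: 7.75
tool_pos: [576.2, -95.9, 29.2]
tcp_rot: [-3.141, -0.0, 1.543]
contact_force: [0.3, -0.8, -1.7]
grip_width: 18.0
finger_force: 30.0
```

```bash
python3 -m pendant '[[[0,0.4,-0.1],[0,0,-0.28],-1],[[0,0.5,-0.1],[0,0,-0.28],-1],[[0,0.5,0],[0,0,-0.28],-1],[[0,0.6,0],[0,0,0],-1],[[0,0.6,0],[0,0,0],-1],[[0,0.6,0],[0,0,0],-1],[[0,0.6,0],[0,0,0],-1],[[0,0.6,0],[0,0,0],-1],[[0,0.5,0],[0,0,0],-1],[[0,0.2,0],[0,0,0],-1]]'
python3 - <<'E'
from h import *
t=bot.capture('top');s=bot.capture('side')
m=np.hstack([cv2.resize(t[150:300,110:310],(400,300),interpolation=2),cv2.resize(s[230:380,120:320],(400,300),interpolation=2)]);cv2.imwrite('pics/m3.png',m)
E
```

```text
time: 8.58
tool_pos: [576.2, 57.3, 23.1]
tcp_rot: [-3.141, -0.0, 1.441]
contact_force: [0.2, 0.8, -1.2]
grip_width: 17.7
finger_force: 30.0
```

View pics/m3.png

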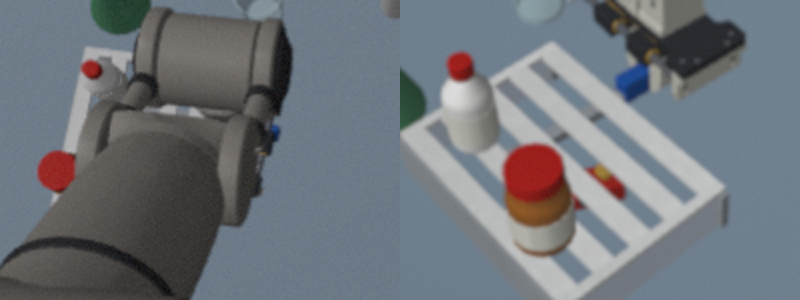

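The shank shows through the slots at crop (592,113) and (560,135), to the right of the red clamp with its brass screw at (603,175). The rake is on the correct side.

```bash
python3 -m pendant '[[[0,0.5,0],[0,0,0],-1],[[0,0.46,0],[0,0,0],-1],[[0,0,0],[0,0,0],-1],[[-0.3,0,0],[0,0,0],-1],[[-0.3,0,0],[0,0,0],-1],[[-0.3,0,0],[0,0,0],-1],[[-0.3,0,0],[0,0,0],-1],[[-0.15,0,0],[0,0,0],-1],[[-0.15,0,0],[0,0,0],-1],[[-0.15,0,0],[0,0,0],-1]]'
python3 - <<'E'
from h import *
t=bot.capture('top');s=bot.capture('side')
m=np.hstack([cv2.resize(t[150:300,110:310],(400,300),interpolation=2),cv2.resize(s[260:360,170:303],(400,300),interpolation=2)]);cv2.imwrite('pics/m4.png',m)
E
```

```text
time: 9.52
tool_pos: [527.4, 83.9, 23.5]
tcp_rot: [3.14, -0.0, 1.439]
contact_force: [1.5, 0.5, -1.2]
grip_width: 17.9
finger_force: 30.0
```

View pics/m4.png

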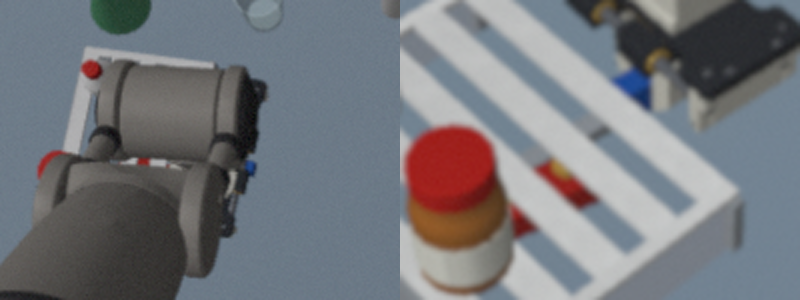

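```bash
python3 -m pendant '[[[0,-0.2,0],[0,0,0],-1],[[0,-0.2,0],[0,0,0],-1],[[0,-0.2,0],[0,0,0],-1],[[0,-0.2,0],[0,0,0],-1],[[0,-0.2,0],[0,0,0],-1],[[0,-0.2,0],[0,0,0],-1],[[0,-0.2,0],[0,0,0],-1],[[0,-0.2,0],[0,0,0],-1],[[0,-0.2,0],[0,0,0],-1],[[0,-0.2,0],[0,0,0],-1]]'
python3 - <<'E'
from h import *
s=bot.capture('side');cv2.imwrite('pics/s5.png',s)
m=mask('side',(0,120,70),(12,255,255),(215,240,330,345),s)
for z in (22,):
  q=np.argwhere(m>0)[:,::-1]; print(len(q),q.min(0),q.max(0),q.mean(0),ray('side',[q.mean(0)],z))
E
```

```text
time: 10.45
tool_pos: [526.9, 23.6, 23.2]
tcp_rot: [3.142, 0.0, 1.439]
contact_force: [0.3, 1.0, -1.8]
grip_width: 17.7
finger_force: 30.0
176 [215 299] [246 323] [229.61363636 310.73295455] [[514.88129878 159.89472117  22.        ]]
```

```bash
python3 -m pendant '[[[0,-0.3,0],[0,0,0],-1],[[0,-0.3,0],[0,0,0],-1],[[0,-0.3,0],[0,0,0],-1],[[0,-0.3,0],[0,0,0],-1],[[0,-0.3,0],[0,0,0],-1],[[0,-0.3,0],[0,0,0],-1],[[0,-0.3,0],[0,0,0],-1],[[0,-0.3,0],[0,0,0],-1],[[0,-0.2,0],[0,0,0],-1],[[0,-0.2,0],[0,0,0],-1]]'
python3 - <<'E'
from h import *
s=bot.capture('side');cv2.imwrite('pics/s6.png',s);t=bot.capture('top');cv2.imwrite('pics/t6.png',t)
m=mask('side',(0,120,70),(12,255,255),(215,240,380,345),s)
q=np.argwhere(m>0)[:,::-1]; print(len(q),q.min(0),q.max(0),q.mean(0),ray('side',[q.mean(0)],22))
E
```

```text
time: 11.33
tool_pos: [526.9, -60.6, 23.2]
tcp_rot: [-3.142, -0.0, 1.439]
contact_force: [-0.3, 2.0, -1.3]
grip_width: 17.6
finger_force: 30.0
385 [246 272] [280 297] [263.8987013  284.51428571] [[513.73851482  73.51669416  22.        ]]
```

```bash
python3 -m pendant '[[[0,-0.3,0],[0,0,0],-1],[[0,-0.3,0],[0,0,0],-1],[[0,-0.3,0],[0,0,0],-1],[[0,-0.3,0],[0,0,0],-1],[[0,-0.3,0],[0,0,0],-1],[[0,-0.3,0],[0,0,0],-1],[[0,-0.3,0],[0,0,0],-1],[[0,-0.2,0],[0,0,0],-1],[[0,-0.1,0],[0,0,0],-1],[[0,0,0],[0,0,0],-1]]'
python3 - <<'E'
from h import *
np.set_printoptions(precision=1,suppress=True)
s=bot.capture('side');cv2.imwrite('pics/s7.png',s)
m=mask('side',(0,120,70),(12,255,255),(240,200,400,330),s)
q=np.argwhere(m>0)[:,::-1]; print(len(q),q.min(0),q.max(0),q.mean(0),ray('side',[q.mean(0)],22))
cv2.imwrite('pics/m7.png',cv2.resize(s[190:310,240:400],(640,480),interpolation=2))
E
```

```text
time: 12.27
tool_pos: [527.1, -132.8, 23.3]
tcp_rot: [3.141, 0.0, 1.439]
contact_force: [-1.1, 0.2, -1.0]
grip_width: 17.9
finger_force: 30.0
350 [273 253] [305 277] [289.5 264.2] [[514.    1.9  22. ]]
```

View pics/m7.png

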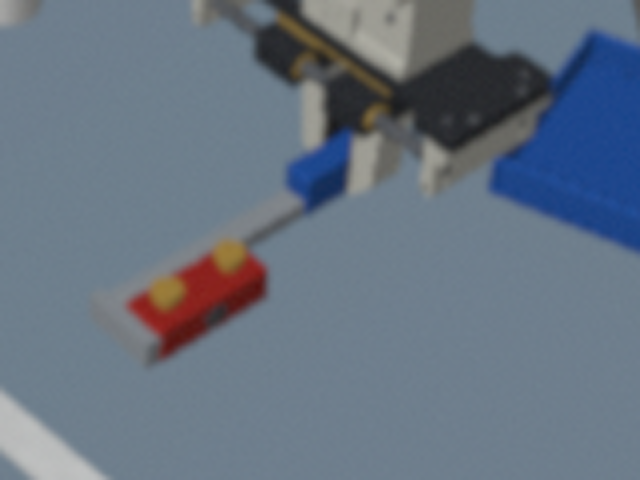

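The side view shows the clamp lying flat in the hook, snug against the toe and shank, on open bench.

```bash
python3 -m pendant '[[[0,0.3,0],[0,0,0],-1],[[0.1,0.2,0],[0,0,0],-1],[[0.4,0,0],[0,0,0],-1],[[0.5,0,0],[0,0,0],-1],[[0.5,0,0],[0,0,0],-1],[[0.5,0,0],[0,0,0],-1],[[0.5,0,0],[0,0,0],-1],[[0,0,0],[0,0,0],-1],[[0,0,-0.08],[0,0,0],-1],[[0,0,0],[0,0,0],-0.6]]'
```

```text
time: 13.15
tool_pos: [601.2, -115.8, 20.2]
tcp_rot: [-3.14, -0.0, 1.44]
contact_force: [0.2, 0.4, -0.9]
grip_width: 18.3
finger_force: 0.2
```

```bash
python3 -m pendant '[[[0,0,0],[0,0,0],-0.4],[[0,0,0],[0,0,0],-0.2],[[0,0,0],[0,0,0],-0.2],[[0,0,0.5],[0,0,0],-0.2],[[0,0,1],[0,0,0],0],[[0,0,1],[0,0,0],0.2],[[0,-0.3,1],[0,0,0],0.2],[[0,-1,0.5],[0,0,0],0.2],[[0,-1,0],[0,0,0],0.2],[[0,-1,0],[0,0,0],0.2]]'
python3 - <<'E'
from h import *
np.set_printoptions(precision=1,suppress=True)
s=bot.capture('side');cv2.imwrite('pics/s8.png',s);t=bot.capture('top');cv2.imwrite('pics/t8.png',t)
for n,im,box in (('side',s,(240,200,400,330)),('top',t,(225,150,320,300))):
    m=mask(n,(0,120,70),(12,255,255),box,im)|mask(n,(172,120,70),(180,255,255),box,im)
    q=np.argwhere(m>0)[:,::-1]; print(n,len(q))
    if len(q)>10: print(q.min(0),q.max(0),cv2.minAreaRect(ray(n,q,22)[:,:2].astype(np.float32)))
m=mask('side',(105,120,60),(130,255,255),(250,170,340,260),s);q=np.argwhere(m>0)[:,::-1];print('handle',len(q),ray('side',[q.mean(0)],16))
E
```

```text
time: 13.98
tool_pos: [602.4, -216.9, 143.1]
tcp_rot: [3.138, 0.001, 1.44]
contact_force: [0.1, 0.0, -0.6]
grip_width: 55.1
finger_force: 0.0
side 415
[272 253] [305 278] ((515.17431640625, 2.861499786376953), (77.26233673095703, 36.49312973022461), 82.42840576171875)
top 216
[246 230] [273 244] ((519.7513427734375, -4.722900390625), (67.78496551513672, 27.30289649963379), 82.84431457519531)
handle 360 [[ 601.3 -110.    16. ]]
```

```bash
python3 -m pendant '[[[-0.28,0.71,-0.2],[0,0,0],0.2],[[-0.28,0.71,-0.2],[0,0,0],0.2],[[-0.28,0.71,-0.2],[0,0,0],0.2],[[-0.28,0.71,-0.2],[0,0,0],0.2],[[-0.28,0.71,-0.2],[0,0,0],0.2],[[-0.28,0.71,-0.2],[0,0,0],0.2],[[-0.28,0.71,-0.2],[0,0,0],0.2],[[-0.28,0.71,-0.2],[0,0,0],0.2],[[-0.28,0.71,-0.2],[0,0,0],0.2],[[-0.28,0.71,-0.2],[0,0,0],0.2]]'
```

```text
time: 14.92
tool_pos: [517.0, -1.4, 80.7]
tcp_rot: [-3.141, -0.0, 1.439]
contact_force: [-0.2, 1.0, -0.0]
grip_width: 55.0
finger_force: 0.0
```

```bash
python3 -m pendant '[[[0,0,-0.7],[0,0,0],0.2],[[0,0,-0.7],[0,0,0],0.2],[[0,0,-0.4],[0,0,0],0.2],[[0,0,-0.2],[0,0,0],0.2],[[0,0,-0.1],[0,0,0],0.2],[[0,0,0],[0,0,0],0],[[0,0,0],[0,0,0],-0.3],[[0,0,0],[0,0,0],-1],[[0,0,0],[0,0,0],-1],[[0,0,0],[0,0,0],-1]]'
```

```text
time: 15.75
tool_pos: [518.7, -3.0, 18.4]
tcp_rot: [3.14, 0.0, 1.439]
contact_force: [0.1, -0.6, 1.9]
grip_width: 27.7
finger_force: 30.0
```

```bash
python3 -m pendant '[[[0,0,0],[0,0,0],-1],[[0,0,0],[0,0,0],-1],[[0,0,0],[0,0,0],-1],[[0,0,0],[0,0,0],-1],[[0,0,0],[0,0,0],-1],[[0,0,0],[0,0,0],-1],[[0,0,0.2],[0,0,0],-1],[[0,0,0.3],[0,0,0],-1],[[0,0,0.3],[0,0,0],-1],[[0,0,0.2],[0,0,0],-1]]'
```

```text
time: 16.58
tool_pos: [517.9, -2.7, 48.8]
tcp_rot: [-3.142, 0.0, 1.439]
contact_force: [0.9, 0.4, -3.6]
grip_width: 27.9
finger_force: 30.0
```

```bash
python3 -m pendant '[[[0,0,0.6],[0,0,0],-1],[[-0.2,-0.5,0.6],[0,0,0],-1],[[-0.35,-0.9,0],[0,0,0],-1],[[-0.4,-1,0],[0,0,0],-1],[[-0.4,-1,0],[0,0,0],-1],[[-0.4,-1,0],[0,0,0],-1],[[-0.4,-1,0],[0,0,0],-1],[[-0.4,-1,0],[0,0,0],-1],[[-0.4,-1,0],[0,0,0],-1],[[-0.4,-0.8,0],[0,0,0],-1]]'
python3 - <<'E'
from h import *
s=bot.capture('side');cv2.imwrite('pics/s9.png',s)
m=mask('side',(105,150,50),(130,255,255),(345,180,470,270),s);q=np.argwhere(m>0)[:,::-1]
print(ray('side',[q[q[:,0].argmin()],q[q[:,0].argmax()],q[q[:,1].argmin()]],25)[:,:2],ray('side',[q[q[:,1].argmax()]],0)[:,:2])
E
```

```text
time: 17.42
tool_pos: [416.7, -250.8, 84.5]
tcp_rot: [3.141, 0.001, 1.439]
contact_force: [0.3, -0.6, -4.1]
grip_width: 28.0
finger_force: 30.0
[[ 458.98763042 -163.28069326]
 [ 393.88565344 -312.19197338]
 [ 487.49235939 -299.50853285]] [[ 348.83772737 -200.80803566]]
```

```bash
python3 -m pendant '[[[0,0,-0.5],[0,0,0],-1],[[0,0,-0.5],[0,0,0],-1],[[0,0,-0.4],[0,0,0],-1],[[0,0,-0.3],[0,0,0],-1],[[0,0,-0.15],[0,0,0],-1],[[0,0,-0.1],[0,0,0],-1],[[0,0,-0.05],[0,0,0],-1],[[0,0,-0.04],[0,0,0],-1],[[0,0,0],[0,0,0],-1],[[0,0,0],[0,0,0],-1]]'
```

```text
time: 18.3
tool_pos: [417.7, -248.9, 23.0]
tcp_rot: [3.141, 0.0, 1.44]
contact_force: [-2.1, -0.3, -3.6]
grip_width: 27.3
finger_force: 30.0
```

```bash
python3 -m pendant '[[[0,0,-0.02],[0,0,0],-1],[[0,0,0],[0,0,0],-0.3],[[0,0,0],[0,0,0],-0.15],[[0,0,0],[0,0,0],-0.1],[[0,0,0],[0,0,0],-0.1],[[0,0,0],[0,0,0],-0.1],[[0,0,0.4],[0,0,0],-0.1],[[0,0,1],[0,0,0],-0.1],[[0,0,1],[0,0,0],-0.1],[[0,0,1],[0,0,0],-0.1]]'
```

```text
time: 19.13
tool_pos: [417.2, -248.5, 125.0]
tcp_rot: [-3.141, -0.001, 1.439]
contact_force: [1.3, -0.4, -0.5]
grip_width: 41.3
finger_force: 0.0
```

```bash
python3 -m pendant '[[[0,0,1],[0,0,0],0],[[0,-1,0.5],[0,0,0],0],[[0,-1,0],[0,0,0],0],[[0,-1,0],[0,0,0],0],[[0,-1,0],[0,0,0],0],[[0,-1,0],[0,0,0],0],[[0,-1,0],[0,0,0],0],[[0,0,0],[0,0,0],0],[[0,0,0],[0,0,0],0],[[0,0,0],[0,0,0],0]]'
python3 - <<'E'
from h import *
t=bot.capture('top');s=bot.capture('side')
q=np.argwhere(mask('top',(0,120,70),(12,255,255),(320,250,390,320),t)>0)[:,::-1];print(len(q),cv2.minAreaRect(ray('top',q,26)[:,:2].astype(np.float32)) if len(q) else 0)
cv2.imwrite('pics/m9.png',np.hstack([cv2.resize(t[100:340,120:420],(400,320)),cv2.resize(s[130:370,90:490],(400,240))[:, :] if 0 else cv2.resize(s[70:390,90:490],(400,320))]))
E
```

```text
time: 19.97
tool_pos: [417.2, -428.0, 168.6]
tcp_rot: [-3.141, -0.001, 1.439]
contact_force: [-0.5, 0.8, -0.8]
grip_width: 45.9
finger_force: 0.0
178 ((417.5635681152344, -248.9989013671875), (65.4669418334961, 23.58366584777832), 81.6445541381836)
```

View pics/m9.png

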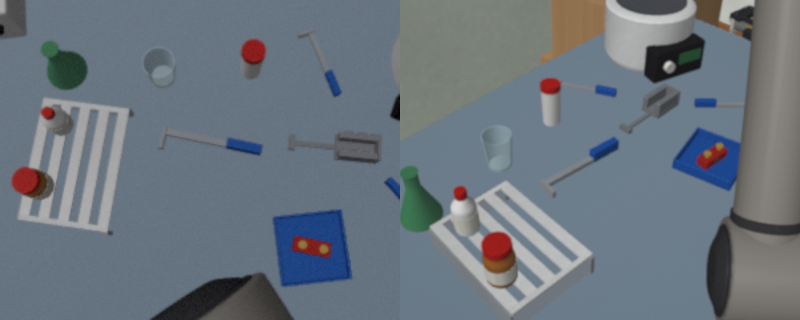

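The clamp head lies flat in the tray at top crop (312,247). The tool lies flat and clear of the shelf, with its toe at (163,142), and the bottles and glassware haven't moved.

```bash
python3 -c "
from plant import bot
print(bot.close_job())"
```

```text
the job is handed in; nothing more can be done
None
```

The job is handed in at about 20 s of the 64 s allowed: the final pictures show the clamp head lying flat near the middle of the blue tray, the tool flat on the bench clear of the shelf, and no bottles or glassware visibly moved; no verdict was returned.

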